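Make up two tool kits at the glass bench

ROBOT

A 6-joint arm with a two-finger parallel gripper is mounted at the origin on the work surface. World frame = base frame: x ahead of the robot, y to its left, z up, the work surface at z = 0. Lengths are in mm, angles in rad, forces in N, time in s.
With the tool pointing down it reaches from about 400 to 925 mm from the base axis. Payload 12.5 kg.
Tool frame: the origin (TCP) lies on the mounting face of the last link; the fingertips stand 190 mm ahead of it and the grasp point (between the pads) lies 171 mm ahead of it; z points along the fingers, y is the line along which they close (so a half turn about z gives the same grasp; the last joint's range is limited). The gripper opens to 95 mm and grips with 3 to 60 N. Pads are 20 mm wide; open, the fingers measure 119 mm over their backs; the gripper's body (75 mm by 180 mm) begins 59 mm behind the grasp point.
Start: joints at [1.196, 0.491, 1.559, -0, 1.092, -0.106], TCP at [165.96, 602.563, 404.761] pointing down, gripper open.
Joint ranges: [-3.1, 3.1], [-0.84, 2.19], [0.05, 2.79], [-1.13, 4.28], [0.06, 2.93], [-2.69, 2.69]. Speed limits (rad/s): [2.22, 2.22, 2.79, 3.14, 3.14, 3.14].

INTERFACE

Orientations are given as [roll, pitch, yaw] about the fixed x, y, z axes, in that order (R = Rz(yaw) Ry(pitch) Rx(roll)).
In Python, from cell import * gives the robot as it stands.
- The arm moves only by the tool arm_command, never from a script. Its argument "rows" is a list that holds one entry, the list of rows, each a list of 7 numbers: the shift along the tool's x, y, z normalised to -1 to 1, where 1 is 0.15 m, then the turn, a rotation vector about the tool's x, y, z normalised to -1 to 1, where 1 is 360 degrees, then the opening, from -1 (shut) to 1 (fully open). A call has 1 to 10 rows; each row is the pose to reach, as a shift and turn from the pose commanded when the call began, along the tool's axes at that moment, turning the shorter way round; what a row does not reach only later rows make up. A row lasts 1/12 s, in which the tool goes at most 41.7 mm and 7.16 degrees, less where a joint would pass 70% of its speed; a pose out of reach is approached as far as the arm can. A call with a number of a shift or a turn outside -1 to 1 is refused whole. A call with a gripper value outside its range is refused whole. The fingers move at their own pace and stop on an object; the grip force is fixed at half the most. Time passes only in rows, so rows that repeat a pose let the fingers close. It gives the time, the measured TCP pose, the force, the opening and the grip force at its end, in the units of the state.
- state(): the state, without advancing time (a new reading comes with each control period).
- read_camera(name): name is "scene" or "top" or "wrist"; returns (picture, depth): 420x560x3 uint8, red, green, blue; 420x560 float32, mm along the optical axis (not along the pixel's ray), 0 where there is no reading.
- get_calibration(name): a dict with "camera_matrix" (3x3 intrinsics, pixels), "D" ([k1, k2, p1, p2, k3] as OpenCV has them; the pictures are not rectified), "position" and "orientation" of the camera in the world; the wrist camera has in their place "hand_eye" (4x4, takes a point from camera to tool coordinates, whose origin is the TCP and whose axes are the flange's). Camera axes: x right, y up, looking along -z (the intrinsics and any distortion apply to the point x, -y, -z); pixel columns grow to the right and rows downward; lengths in mm; the calibration is good to about 2 mm. A picture is of the moment at which its call begins: read the wrist's pose just before it. get_calibration takes no time and is no camera call.
- job_done(): hands the job in; it is judged then, once.
The state is a dict: "t": time; "joints": joint angles; "qvel": joint speeds; "tau": joint torques, N m; "eef_pos": TCP position; "tcp_rot": TCP orientation; "ft_force": force on the tool from outside, world axes, zero at the start; "moment": the same for the moment, N m; "opening": opening from 0.0 (shut) to 1.0 (fully open); "grip_force": force on a finger pad.
Only numpy, scipy, OpenCV 4.12 (cv2) and the standard library are available. Lean on these libraries where they do the work, as an engineer would, in place of code of your own. Each camera call takes 0.05 s, during which the arm holds its last target. There are 200 camera calls.

TASK

Make up the two kits for the next glass-blowing demonstrations. In the three-pocket tray stand the star mould in the middle pocket, with the prunt stamp and the short jar in the two end pockets (either way round); in the two-pocket tray stand the square mould and the tall jar, one in each pocket (either way round). Set each thing down on the pocket floor, upright and without dropping it, and leave the bottle, the glass bowl and the tweezers where they are.

Things in the scene. Friction and masses are not known exactly. Their poses are not given: they have to be found in the camera images.
- tray_three: Bare metal kit tray with three square pockets in a row, 250 mm long and 86 mm wide. Fixed to the bench, does not move. Walls and dividers 4 mm thick, tops 18 mm above the bench; pocket floors 4 mm above the bench; every pocket is 78 x 78 mm inside. Origin: centre of its underside, on the bench; y runs along the row of pockets, x across it, z up. Pocket centres at y = -82, 0 and +82 mm, x = 0.
- tray_two: Bare metal kit tray with two square pockets in a row, 168 mm long and 86 mm wide. Fixed to the bench, does not move. Walls and dividers 4 mm thick, tops 18 mm above the bench; pocket floors 4 mm above the bench; every pocket is 78 x 78 mm inside. Origin: centre of its underside, on the bench; y runs along the row of pockets, x across it, z up. Pocket centres at y = -41 and +41 mm, x = 0.
- star_mould: Optic mould: round steel cup 58 mm across and 62 mm tall, with a star-shaped bore (ten teeth inside), open at the top. About 0.45 kg. Origin: centre of its underside; z up along its axis. It stands upright at the start. Loose.
- square_mould: Square steel mould: 50 x 50 mm outside and 62 mm tall, with a square bore open at the top, walls 7 mm. About 0.45 kg. Its sides are square to its x and y axes. Origin: centre of its underside; z up along its axis. It stands upright at the start. Loose.
- stamp: Prunt stamp: brass disc foot 46 mm across, narrowing above 14 mm height to a round upright wooden handle, 25 mm across between 50 and 82 mm height; 90 mm tall overall. About 0.2 kg. Origin: centre of its underside; z up along its axis. It stands upright at the start. Loose.
- short_jar: Short wide white jar with a black screw lid, closed: 62 mm across, 52 mm tall. About 0.2 kg. Origin: centre of its underside; z up along its axis. It stands upright at the start. Loose.
- tall_jar: Tall slim white jar with a black screw lid, closed: 40 mm across, 90 mm tall. About 0.22 kg. Origin: centre of its underside; z up along its axis. It stands upright at the start. Loose.
- bottle: Bystander: clear bottle with a narrow neck and white cap, 44 mm across, 110 mm tall. Origin: centre of its underside; z up along its axis. It stands upright at the start. Loose.
- bowl: Bystander: small amber glass bowl, 76 mm across at the rim, 45 mm tall. Origin: centre of its underside; z up along its axis. It stands upright at the start. Loose.
- tweezers: Bystander: steel tweezers lying flat, about 160 mm long along its y axis, 36 mm wide, 10 mm high. Origin: under its middle. Loose.
There are look-alikes about, which are no part of the job. What is shaped like the tray_two but green is not meant.

How it is judged (in metres and radians):
At the end, for the whole second after the job is handed in: Star mould in the middle pocket of the three-pocket tray, stamp and short jar one in each end pocket; square mould and tall jar one in each pocket of the other tray. Each within 24 mm of the pocket centre in x and y, on the floor (under 9 mm), upright to 0.12 rad, at rest (x of star_mould in the frame of tray_three between -0.024 and 0.024 m and z of star_mould in the frame of tray_three between 0 and 0.009 m and y of star_mould in the frame of tray_three between -0.024 and 0.024 m and angle between each of star_mould, stamp, short_jar, square_mould, tall_jar's own z axis and vertical below 0.12 rad and linear speed of each of star_mould, stamp, short_jar, square_mould, tall_jar below 0.02 m/s and angular speed of each of star_mould, stamp, short_jar, square_mould, tall_jar below 0.2 rad/s and x of stamp in the frame of tray_three between -0.024 and 0.024 m and z of stamp in the frame of tray_three between 0 and 0.009 m and (y of stamp in the frame of tray_three between -0.106 and -0.058 m or y of stamp in the frame of tray_three between 0.058 and 0.106 m) and x of short_jar in the frame of tray_three between -0.024 and 0.024 m and z of short_jar in the frame of tray_three between 0 and 0.009 m and (y of short_jar in the frame of tray_three between -0.106 and -0.058 m or y of short_jar in the frame of tray_three between 0.058 and 0.106 m) and x of square_mould in the frame of tray_two between -0.024 and 0.024 m and z of square_mould in the frame of tray_two between 0 and 0.009 m and (y of square_mould in the frame of tray_two between -0.065 and -0.017 m or y of square_mould in the frame of tray_two between 0.017 and 0.065 m) and x of tall_jar in the frame of tray_two between -0.024 and 0.024 m and z of tall_jar in the frame of tray_two between 0 and 0.009 m and (y of tall_jar in the frame of tray_two between -0.065 and -0.017 m or y of tall_jar in the frame of tray_two between 0.017 and 0.065 m) and horizontal distance between stamp and short_jar above 0.04 m and horizontal distance between square_mould and tall_jar above 0.04 m); the robot touches nothing.
It fails at once if the bottle is moved by more than 25 mm or tipped (distance of bottle from where it was at the start of the episode above 0.025 m or angle between bottle's own z axis and vertical above 0.5 rad).
It fails at once if the glass bowl is moved by more than 25 mm or tipped (distance of bowl from where it was at the start of the episode above 0.025 m or angle between bowl's own z axis and vertical above 0.5 rad).
It fails at once if the tweezers is moved by more than 25 mm or tipped (distance of tweezers from where it was at the start of the episode above 0.025 m or angle between tweezers's own z axis and vertical above 0.5 rad).
It fails at once if a kit thing is dropped: it falls free of the fingers faster than 0.6 m/s (a fall of about 18 mm) ((linear speed of star_mould above 0.6 m/s and contact force between star_mould and the fingers below 0.05 N) or (linear speed of stamp above 0.6 m/s and contact force between stamp and the fingers below 0.05 N) or (linear speed of short_jar above 0.6 m/s and contact force between short_jar and the fingers below 0.05 N) or (linear speed of square_mould above 0.6 m/s and contact force between square_mould and the fingers below 0.05 N) or (linear speed of tall_jar above 0.6 m/s and contact force between tall_jar and the fingers below 0.05 N)).
It also fails if it takes over 125 s, if anything falls off the work surface, if the arm or the gripper's body presses on something with over 40 N, if the wrist force passes 120 N, or if a joint passes its speed limit or range.

## Working session

There is one attempt and no reset: what is moved stays moved. The work goes in short steps, Python scripts to look and compute and a tool call to move; the robot and the scene stay as the last step left them, time stands still between calls to the robot, and variables do not carry over. Pictures are saved under pics/ and viewed, at most 14 in all, crops included, and the job is handed in when it is done.

Besides the shell and the picture viewer there is one more tool, called as name(argument=value, ...), one argument or row to a line, values as JSON. arm_command: Moves the arm, as the interface text tells. Its arguments: {"type":"object","properties":{"rows":{"type":"array","items":{"type":"array","items":{"type":"array","items":{"type":"number","minimum":-1,"maximum":1}}}}},"required":["rows"]}

```bash
mkdir -p pics; cat > h.py <<'E'
from cell import *
import numpy as np, cv2
from scipy.spatial.transform import Rotation as R
def look(name):
    s=state(); im,d=read_camera(name); c=get_calibration(name)
    np.savez('%s.npz'%name,im=im,d=d,pos=s['eef_pos'],rot=s['tcp_rot']); return im,d
def pts(name,px,z=None):
    """pixels -> world; z: plane height, or None for depth"""
    f=np.load('%s.npz'%name); c=get_calibration(name)
    K=np.array(c['camera_matrix'],float); D=np.array(c['D'],float)
    px=np.array(px,float).reshape(-1,2)
    u=cv2.undistortPoints(px.reshape(-1,1,2),K,D).reshape(-1,2)
    ray=np.c_[u[:,0],-u[:,1],-np.ones(len(u))]
    if 'hand_eye' in c:
        H=np.array(c['hand_eye'],float); T=np.eye(4); T[:3,:3]=R.from_euler('xyz',f['rot']).as_matrix(); T[:3,3]=f['pos']; T=T@H
    else:
        o=np.array(c['orientation'],float); T=np.eye(4); T[:3,:3]=R.from_euler('xyz',o).as_matrix() if o.size==3 else o.reshape(3,3); T[:3,3]=c['position']
    w=ray@T[:3,:3].T
    if z is None:
        d=f['d'][px[:,1].round().astype(int),px[:,0].round().astype(int)]
        return T[:3,3]+w*d[:,None]
    return T[:3,3]+w*((z-T[2,3])/w[:,2])[:,None]
E
python3 - <<'E'
from h import *
for n in('scene','top'):
    im,d=look(n); cv2.imwrite(f'pics/{n}0.png',cv2.resize(im[:,:,::-1],(800,600),interpolation=cv2.INTER_CUBIC)); print(get_calibration(n))
print(get_calibration('wrist')); print(state())
E
```

```text
{'camera_matrix': array([[426.74030231,   0.        , 289.5315574 ],
       [  0.        , 426.74030231, 208.91440637],
       [  0.        ,   0.        ,   1.        ]]), 'D': array([-0.12769275,  0.        ,  0.        ,  0.        ,  0.        ]), 'position': array([ 907.53773241, -544.0313565 ,  981.67087161]), 'orientation': array([ 0.59509379, -0.00587207,  0.58254959])}
{'camera_matrix': array([[410.37479028,   0.        , 281.0527492 ],
       [  0.        , 410.37479028, 211.5301991 ],
       [  0.        ,   0.        ,   1.        ]]), 'D': array([-0.0830218,  0.       ,  0.       ,  0.       ,  0.       ]), 'position': array([436.67549377,  18.99095918, 952.39270693]), 'orientation': array([ 0.13294611, -0.02110279, -1.56430296])}
{'camera_matrix': array([[319.62720797,   0.        , 281.84753064],
       [  0.        , 319.62720797, 210.64150804],
       [  0.        ,   0.        ,   1.        ]]), 'D': array([-0.04263914,  0.        ,  0.        ,  0.        ,  0.        ]), 'hand_eye': array([[-1.00599947e-04,  9.72190884e-01,  2.34189828e-01,
         6.53095618e+01
[... 226 characters left out ...]
e+00,
         1.00000000e+00]])}
{'t': 0.1, 'joints': array([ 1.19642000e+00,  4.91477250e-01,  1.55942298e+00, -2.13697646e-06,
        1.09170736e+00, -1.05606113e-01]), 'qvel': array([-0.00060294, -0.00101137, -0.00221797, -0.00093356,  0.00017633,
       -0.00171935]), 'tau': array([ 2.75722770e-03, -6.13621616e+01, -2.58606809e+01,  6.93868403e-02,
        4.70121636e-02, -3.75844968e-05]), 'eef_pos': array([165.93256741, 602.52661471, 404.22190413]), 'tcp_rot': array([-3.14058317e+00, -1.05099452e-04,  2.87282337e+00]), 'ft_force': array([ 0.37889012, -1.08746877,  0.40275425]), 'moment': array([-0.02555914,  0.03802161, -0.00840053]), 'grip_force': 0.0, 'opening': 1.0017428030761617}
```

View pics/scene0.png

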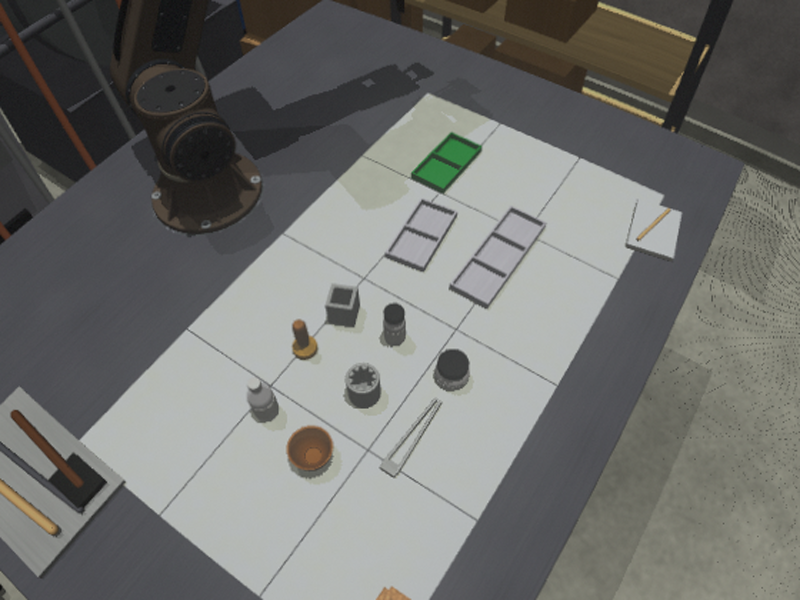

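View pics/top0.png

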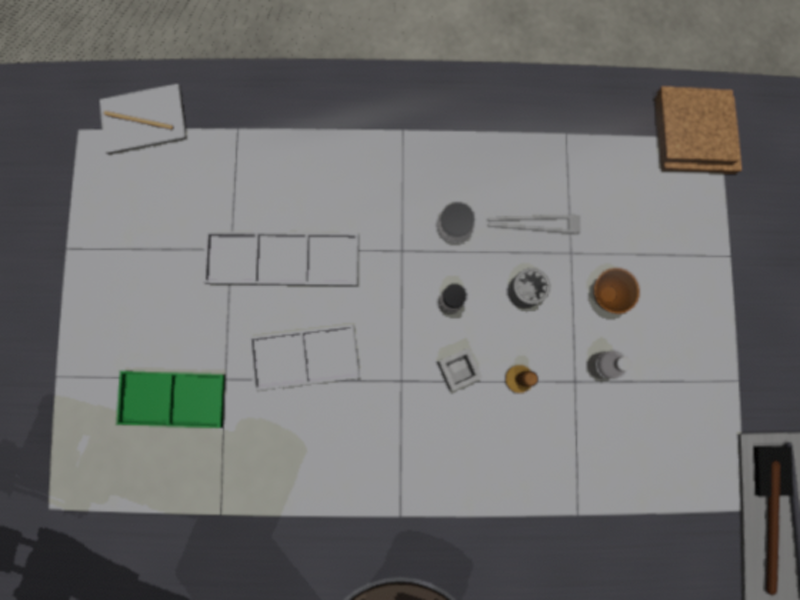

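The scene picture shows the arm and its kit things. In the top view (800x600):
- **Kit things:** short jar (457,221), tall jar (454,297), star mould (531,288), square mould (459,370), stamp (520,379).
- **Bystanders:** bottle (610,365), bowl (617,290), tweezers (535,223).
- **Trays:** tray_three (283,259), bare tray_two (306,357).
- **Could be confused:** the green two-pocket tray (171,399) with the bare one (306,357); tall jar with short jar or bottle; star mould with square mould. I choose the bare metal tray at (306,357).

I'll check this in an enlarged crop.

```bash
python3 - <<'E'
from h import *
im=np.load('top.npz')['im']
c=im[150:285,140:460,::-1]
cv2.imwrite('pics/crop1.png',cv2.resize(np.clip(c*1.3,0,255).astype(np.uint8),(800,338),interpolation=cv2.INTER_CUBIC))
E
```

```text
(no output)
```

View pics/crop1.png

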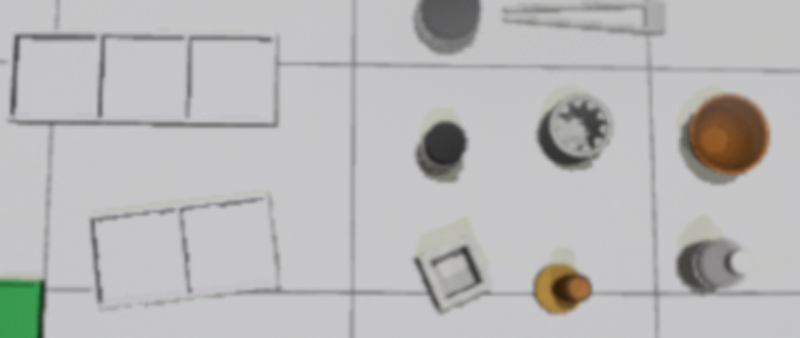

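The crop confirms it: the bare tray_two has corners near (91,219), (268,194), (279,289) and (101,308). Tray_three has (14,35), (277,38), (277,125) and (11,122). The star bore is at (583,125), the square bore at (455,270) and the stamp handle at (577,288).

```bash
python3 - <<'E'
from h import *
np.set_printoptions(suppress=True,precision=1)
def cr(a): return np.array(a)/2.5+[140,150]-0.3
for n,q in(('t3',[(14,35),(277,38),(277,125),(11,122)]),('t2',[(91,219),(268,194),(279,289),(101,308)])):
    p=pts('top',cr(q),18)[:,:2]; print(n,p.tolist(),p.mean(0),[np.linalg.norm(p[i]-p[i-1]) for i in range(4)])
    e=p[0]+p[3]-p[1]-p[2]; print('angle of +y from world y',np.arctan2(-e[0],e[1]))
vv,uu=np.mgrid[0:420,0:560]
for cam in('top','scene'):
    P=pts(cam,np.c_[uu.ravel(),vv.ravel()]); P=P[np.isfinite(P).all(1)]
    for n,xy,h in(('star',(400,-190),62),('sq',(290,-95),62),('stamp',(280,-180),90),('short',(490,-90),52),('tall',(390,-80),90),('bottle',(300,-290),110),('bowl',(390,-300),45)):
        m=(np.hypot(*(P[:,:2]-xy).T)<60)&(abs(P[:,2]-h)<7); Q=P[m]
        if len(Q)<5: print(cam,n,len(Q));continue
        r=cv2.minAreaRect(Q[:,:2].astype(np.float32)); c,rad=cv2.minEnclosingCircle(Q[:,:2].astype(np.float32))
        print(cam,n,len(Q),'z',np.median(Q[:,2]),'mean',Q.mean(0)[:2],'circ',np.array(c),rad,'rect',np.array(r[0]),np.array(r[1]),r[2])
    m=(P[:,0]>200)&(P[:,0]<700)&(abs(P[:,1])<300)&(abs(P[:,2])<25); print('z hist',np.percentile(P[m,2],[2,20,50,80,98]))
E
```

```text
t3 [[671.8474216283654, 318.8264098646912], [670.8822824741914, 72.088541248644], [588.6345371177665, 70.671612630425], [589.2458470458711, 317.1213536680491]] [630.2 194.7] [np.float64(82.61917053651095), np.float64(246.73975622662977), np.float64(82.25994956796676), np.float64(246.4504992028626)]
angle of +y from world y -0.0031964381960199006
t2 [[500.2985243244404, 238.9732480481774], [524.7325498101673, 77.84865557363338], [438.62629184553725, 66.50567750857678], [419.95604224704806, 227.016628064552]] [470.9 152.6] [np.float64(81.22730567850283), np.float64(162.96673249938172), np.float64(86.85016299383533), np.float64(161.59314177418733)]
angle of +y from world y 0.133222111185304
top star 11 z 63.273748724664074 mean [ 439.5 -179.6] circ [ 440.4 -183.8] 10.76792049407959 rect [ 440.3 -180.6] [21.5  6.4] 1.8375343084335327
top sq 0
top stamp 0
top short 51 z 56.477097400676485 mean [470.2 -90.4] circ [489.9 -81.8] 57.62018585205078 rect [488.5 -78.1] [114.5  51.8] 17.005615234375
top tall 0
top bottle 0
top bowl 10 z 45.18602589302657 mean [ 446.4 -311. ] circ [ 446.2 -311.9] 6.546788215637207 rect [ 445.7 -311.6] [13.1  1.9] 55.268733978271484
z hist [-3.2 -1.   0.6  2.4 16.3]
scene star 30 z 62.963907575802864 mean [ 447.9 -196.8] circ [ 443.1 -192.8] 11.97461986541748 rect [ 446.6 -195.5] [23.9  9. ] 52.806461334228516
scene sq 0
scene stamp 0
scene short 123 z 51.780977666804574 mean [459.2 -93.1] circ [490.3 -86.2] 59.034454345703125 rect [488.3 -80.6] [110.7  54.4] 16.77297592163086
scene tall 0
scene bottle 0
scene bowl 0
z hist [-2.9 -0.5  1.3  3.4 17.5]
```

```bash
python3 - <<'E'
from h import *
np.set_printoptions(suppress=True,precision=1)
def cr(a): return np.array(a)/2.5+[140,150]-0.3
vv,uu=np.mgrid[0:420,0:560]; A=np.c_[uu.ravel(),vv.ravel()]
PP={c:pts(c,A) for c in('top','scene')}
for n,q,h in(('star',(582,125),62),('sq',(455,270),62),('stamp',(579,288),90),('short',(449,11),52),('tall',(446,142),90),('bottle',(738,262),110),('bowl',(730,133),45)):
    g=pts('top',cr([q]),h)[0]; print(n,'pix',g[:2])
    for c in PP:
        P=PP[c]; Q=P[(np.hypot(*(P[:,:2]-g[:2]).T)<45)&(abs(P[:,2]-h)<6)]
        if len(Q)>4:
            r=cv2.minAreaRect(Q[:,:2].astype(np.float32)); print('   ',c,len(Q),np.median(Q[:,2]),'rect',np.array(r[0]),np.array(r[1]),r[2])
q=[(415,260),(467,235),(491,290),(441,313)]
print(pts('top',cr(q),62)[:,:2])
E
```

```text
star pix [ 584.3 -201.7]
    top 290 60.18634134603684 rect [ 585.1 -200. ] [56.1 57. ] 85.52865600585938
    scene 261 60.90641989297194 rect [ 585.5 -202.7] [55.4 56.7] 34.76789855957031
sq pix [455.8 -87.7]
    top 265 61.284080282636864 rect [454.7 -87.6] [49.7 50.6] 25.214357376098633
    scene 203 62.05181201568735 rect [455.3 -89.4] [51.1 53.3] 22.625324249267578
stamp pix [ 440.6 -189.2]
    top 91 87.72713801017824 rect [ 440.4 -189.9] [21.1 21.2] 0.5181715488433838
    scene 58 90.22153605347887 rect [ 441.5 -191.7] [20.7 17.7] 81.03413391113281
short pix [689.4 -85.1]
    top 445 51.214587091613225 rect [694.  -85.9] [52.8 54. ] 87.13160705566406
    scene 356 52.218887954817944 rect [694.  -89.2] [52. 54.] 31.58420753479004
tall pix [563.7 -77.3]
    top 225 89.18725438552838 rect [565.  -77.3] [35.3 34.4] 0.6593695282936096
    scene 154 90.19392672160325 rect [565.  -78.1] [32.5 38. ] 34.48867416381836
bottle pix [ 462.  -319.6]
    top 73 109.10514606535799 rect [ 463.  -323.7] [18.1 18.8] 57.801570892333984
    scene 70 109.59661667245518 rect [ 463.4 -325.7] [19.9 20.3] 63.61272048950195
bowl pix [ 581.2 -343. ]
    top 221 43.40824637568653 rect [ 581.9 -343.1] [74.3 75.2] 42.39620590209961
    scene 223 44.01569089760062 rect [ 581.8 -345.3] [74.3 74.9] 80.23687744140625
[[ 464.3  -53. ]
 [ 486.2  -98.4]
 [ 438.7 -118.9]
 [ 418.9  -75.4]]
```

arm_command(
  rows=[
    [[0, 0, 0, 0, 0, 0.1036, 1], [0, 0, 0, 0, 0, 0.1036, 1], [0, 0, 0, 0, 0, 0.1036, 1], [0, 0, 0, 0, 0, 0.1036, 1], [0, 0, 0, 0, 0, 0.1036, 1], [0, 0, 0, 0, 0, 0.1036, 1], [0, 0, 0, 0, 0, 0.1036, 1]],
  ],
)

```text
t: 0.68
eef_pos: [166.0, 602.5, 404.4]
tcp_rot: [-3.141, 0.0, 2.221]
ft_force: [-0.2, -0.2, 0.4]
opening: 1.002
grip_force: 0.0
```

arm_command(
  rows=[
    [[0, 0, 0, 0, 0, 0.1036, 1], [0, 0, 0, 0, 0, 0.1036, 1], [0, 0, 0, 0, 0, 0.1036, 1], [0, 0, 0, 0, 0, 0.1036, 1], [0, 0, 0, 0, 0, 0.1036, 1], [0, 0, 0, 0, 0, 0.1036, 1], [0, 0, 0, 0, 0, 0.1036, 1]],
  ],
)

```text
t: 1.27
eef_pos: [166.0, 602.5, 404.5]
tcp_rot: [-3.141, 0.0, 1.571]
ft_force: [-0.1, 0.4, -0.5]
opening: 1.001
grip_force: 0.0
```

arm_command(
  rows=[
    [[-1, 1, 0, 0, 0, 0, 1], [-1, 1, 0, 0, 0, 0, 1], [-1, 1, 0, 0, 0, 0, 1], [-1, 1, 0, 0, 0, 0, 1], [-1, 1, 0, 0, 0, 0, 1], [-1, 1, 0, 0, 0, 0, 1], [-1, 1, 0, 0, 0, 0, 1]],
  ],
)

```text
t: 1.85
eef_pos: [317.5, 451.2, 404.8]
tcp_rot: [3.142, 0.0, 1.57]
ft_force: [0.8, 0.2, 0.8]
opening: 1.0
grip_force: 0.0
```

arm_command(
  rows=[
    [[-1, 1, 0, 0, 0, 0, 1], [-1, 1, 0, 0, 0, 0, 1], [-1, 1, 0, 0, 0, 0, 1], [-1, 1, 0, 0, 0, 0, 1], [-1, 1, 0, 0, 0, 0, 1], [-1, 1, 0, 0, 0, 0, 1], [-1, 1, 0, 0, 0, 0, 1]],
  ],
)

```text
t: 2.43
eef_pos: [466.9, 302.1, 404.5]
tcp_rot: [-3.141, -0.0, 1.57]
ft_force: [0.1, 0.0, 0.1]
opening: 1.002
grip_force: 0.0
```

arm_command(
  rows=[
    [[-0.8, 0.8, 0, 0, 0, 0, 1], [-0.8, 0.8, 0, 0, 0, 0, 1], [-0.8, 0.8, 0, 0, 0, 0, 1], [-0.8, 0.8, 0, 0, 0, 0, 1], [-0.8, 0.8, 0, 0, 0, 0, 1], [-0.8, 0.8, 0, 0, 0, 0, 1], [-0.8, 0.8, 0, 0, 0, 0, 1]],
  ],
)

```text
t: 3.02
eef_pos: [585.2, 184.3, 404.4]
tcp_rot: [-3.141, -0.0, 1.573]
ft_force: [0.4, -0.1, 0.5]
opening: 0.997
grip_force: 0.0
```

```bash
python3 - <<'E'
from h import *
im,d=look('wrist'); print(state()['t'],state()['eef_pos'],state()['tcp_rot'])
cv2.imwrite('pics/w1.png',cv2.resize(np.clip(im[:,:,::-1]*1.2,0,255).astype(np.uint8),(800,600),interpolation=cv2.INTER_CUBIC))
E
```

```text
3.0667 [584.87370119 184.59458019 404.63060299] [-3.14085807e+00 -3.01180722e-04  1.57341294e+00]
```

View pics/w1.png

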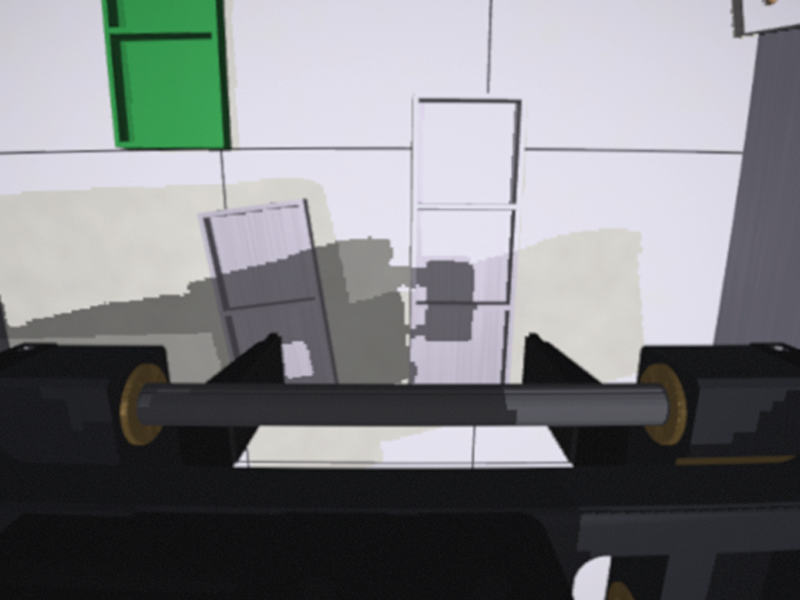

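The wrist view shows tray_three's far end corners at (413,96) and (522,99), with dividers at row 207 and row 303. Tray_two's far corners are at (200,214) and (307,199), and its divider runs (225,312)-(315,298).

```bash
python3 - <<'E'
from h import *
np.set_printoptions(suppress=True,precision=1)
q=np.array([(413,96),(522,99),(411,207),(517,207),(512,303),(200,214),(307,199),(225,312),(315,298)])*.7
print(pts('wrist',q,18)[:,:2])
vv,uu=np.mgrid[0:420,0:560]; A=np.c_[uu.ravel(),vv.ravel()]
for c in('top','scene'):
    if c=='scene': pass
    P=pts(c,A)
    for n,g,l in(('t3',(630,195),125),('t2',(471,153),95)):
        Q=P[(abs(P[:,0]-g[0])<60)&(abs(P[:,1]-g[1])<l+20)&(abs(P[:,2]-16)<5)]
        r=cv2.minAreaRect(Q[:,:2].astype(np.float32)); print(c,n,len(Q),np.array(r[0]),np.array(r[1]),r[2])
E
```

```text
[[592.3 319.4]
 [674.6 317.9]
 [591.3 237.2]
 [675.  237.6]
 [675.4 159.5]
 [423.1 232.1]
 [509.4 243.4]
 [436.4 151.3]
 [512.5 163.5]]
top t3 776 [634.3 197.7] [251.8  88.1] 89.26781463623047
top t2 510 [472.9 156.1] [ 86.5 170.4] 7.590803146362305
scene t3 521 [634.9 196.7] [254.   88.3] 89.1011734008789
scene t2 357 [473.8 154.4] [ 88.6 168.2] 6.608413219451904
```

arm_command(
  rows=[
    [[-1, 0.4, 0.2, 0, 0, 0, 1], [-1, 0.4, 0.2, 0, 0, 0, 1], [-1, 0.4, 0.2, 0, 0, 0, 1], [-1, 0.4, 0.2, 0, 0, 0, 1], [-1, 0.4, 0.2, 0, 0, 0, 1], [-1, 0.4, 0.2, 0, 0, 0, 1]],
  ],
)

```text
t: 3.57
eef_pos: [645.8, 32.9, 374.3]
tcp_rot: [-3.141, -0.0, 1.57]
ft_force: [0.1, 0.6, -0.1]
opening: 0.999
grip_force: 0.0
```

arm_command(
  rows=[
    [[-0.797, 0.32, 0.232, 0, 0, 0, 1], [-0.797, 0.32, 0.232, 0, 0, 0, 1], [-0.797, 0.32, 0.232, 0, 0, 0, 1], [-0.797, 0.32, 0.232, 0, 0, 0, 1], [-0.797, 0.32, 0.232, 0, 0, 0, 1], [-0.797, 0.32, 0.232, 0, 0, 0, 1], [-0.797, 0.32, 0.232, 0, 0, 0, 1], [-0.797, 0.32, 0.232, 0, 0, 0, 1]],
  ],
)

```text
t: 4.23
eef_pos: [693.8, -84.5, 340.9]
tcp_rot: [3.141, -0.0, 1.573]
ft_force: [-0.7, -0.3, -0.6]
opening: 1.001
grip_force: 0.0
```

```bash
python3 - <<'E'
from h import *
s=state(); print(s['t'],s['eef_pos'],s['tcp_rot'],s['joints'])
im,d=look('wrist'); cv2.imwrite('pics/w2.png',im[:,:,::-1])
E
```

```text
4.2333 [693.75328185 -84.52458245 340.90073286] [ 3.14068143e+00 -9.96018712e-05  1.57332868e+00] [-2.15707290e-01  6.56933318e-01  1.42518374e+00  3.37888417e-04
  1.05860758e+00 -2.18405068e-01]
```

View pics/w2.png

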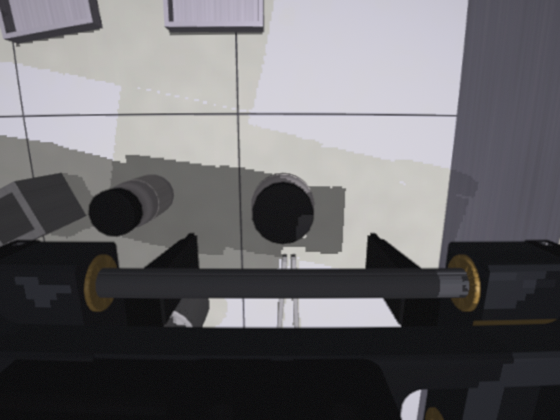

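The short jar lid is centred at (283,211), between the fingers, and the tall jar lid is at (117,211).

```bash
python3 - <<'E'
from h import *
print(pts('wrist',[(283,211)],52),pts('wrist',[(117,211)],90)); s=state(); print(s['eef_pos'],s['qvel'])
E
```

```text
[[694.89850404 -84.72820207  52.        ]] [[569.93898923 -75.81030794  90.        ]]
[693.80243877 -84.83458439 340.84501724] [-0.01045632  0.00416826 -0.00341229 -0.00054988 -0.00184858 -0.00303817]
```

arm_command(
  rows=[
    [[0, 0, 0.25, 0, 0, 0, 1], [0, 0, 0.5, 0, 0, 0, 1], [0, 0, 0.65, 0, 0, 0, 1], [0, 0, 0.75, 0, 0, 0, 1], [0, 0, 0.82, 0, 0, 0, 1], [0, 0, 0.88, 0, 0, 0, 1], [0, 0, 0.88, 0, 0, 0, 1], [0, 0, 0.88, 0, 0, 0, 1]],
  ],
)

```text
t: 4.95
eef_pos: [694.2, -86.6, 208.5]
tcp_rot: [3.141, 0.0, 1.571]
ft_force: [-0.2, -0.4, 0.3]
opening: 1.004
grip_force: 0.0
```

arm_command(
  rows=[
    [[0, 0, 0, 0, 0, 0, -1], [0, 0, 0, 0, 0, 0, -1], [0, 0, 0, 0, 0, 0, -1], [0, 0, 0, 0, 0, 0, -1], [0, 0, 0, 0, 0, 0, -1], [0, 0, 0, 0, 0, 0, -1], [0, 0, 0, 0, 0, 0, -1], [0, 0, 0, 0, 0, 0, -1], [0, 0, 0, 0, 0, 0, -1]],
  ],
)

```text
t: 5.7
eef_pos: [694.1, -86.9, 208.1]
tcp_rot: [3.141, -0.0, 1.571]
ft_force: [-0.2, 0.2, 2.1]
opening: 0.625
grip_force: 29.8
```

arm_command(
  rows=[
    [[0, 0, -0.1, 0, 0, 0, -1], [0, 0, -0.3, 0, 0, 0, -1], [0, 0, -0.5, 0, 0, 0, -1], [0, 0, -0.7, 0, 0, 0, -1], [0, 0, -0.88, 0, 0, 0, -1], [0, 0, -0.88, 0, 0, 0, -1]],
  ],
)

```text
t: 6.2
eef_pos: [694.5, -86.9, 345.6]
tcp_rot: [3.134, 0.002, 1.571]
ft_force: [-0.3, -0.9, -0.2]
opening: 0.628
grip_force: 29.5
```

arm_command(
  rows=[
    [[0.2, -0.03, 0, 0, 0, 0, -1], [0.4, -0.06, 0, 0, 0, 0, -1], [0.6, -0.1, 0, 0, 0, 0, -1], [0.813, -0.133, 0, 0, 0, 0, -1]],
  ],
)

```text
t: 6.53
eef_pos: [673.5, 35.9, 338.7]
tcp_rot: [-3.14, -0.0, 1.57]
ft_force: [-0.2, 0.8, -1.8]
opening: 0.63
grip_force: 29.5
```

arm_command(
  rows=[
    [[0.2, -0.03, 0, 0, 0, 0, -1], [0.4, -0.06, 0, 0, 0, 0, -1], [0.6, -0.1, 0, 0, 0, 0, -1], [0.813, -0.133, 0, 0, 0, 0, -1]],
  ],
)

```text
t: 6.87
eef_pos: [653.5, 158.2, 338.8]
tcp_rot: [-3.14, 0.0, 1.571]
ft_force: [0.4, 0.1, -2.1]
opening: 0.63
grip_force: 29.5
```

arm_command(
  rows=[
    [[0.2, -0.03, 0, 0, 0, 0, -1], [0.4, -0.06, 0, 0, 0, 0, -1], [0.6, -0.1, 0, 0, 0, 0, -1], [0.7, -0.11, 0, 0, 0, 0, -1], [0.78, -0.13, 0, 0, 0, 0, -1], [0.813, -0.132, 0, 0, 0, 0, -1], [0.813, -0.132, 0, 0, 0, 0, -1], [0.813, -0.132, 0, 0, 0, 0, -1]],
  ],
)

```text
t: 7.53
eef_pos: [634.6, 278.0, 339.7]
tcp_rot: [-3.141, 0.0, 1.57]
ft_force: [0.9, 0.2, -1.5]
opening: 0.631
grip_force: 29.5
```

```bash
python3 - <<'E'
from h import *
s=state(); print(s['t'],s['eef_pos'],s['tcp_rot'],s['opening'],s['joints'])
im,d=look('wrist'); cv2.imwrite('pics/w3.png',np.clip(im[:,:,::-1]*1.3,0,255).astype(np.uint8))
E
```

```text
7.5333 [634.59214679 278.04920744 339.66405379] [-3.14133287e+00  2.89091886e-04  1.57041270e+00] 0.6307886739999051 [ 3.17721692e-01  6.49878069e-01  1.44340956e+00 -2.23058635e-04
  1.04864220e+00  3.18216637e-01]
```

View pics/w3.png

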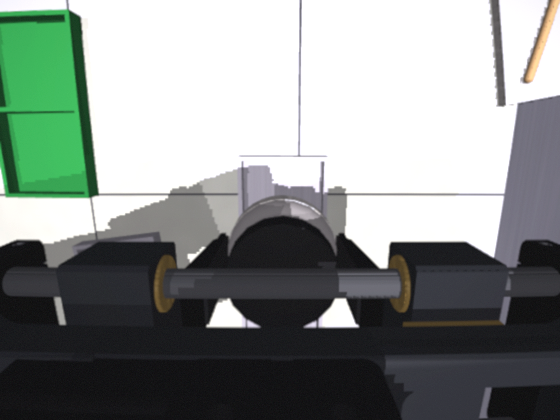

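The jar is held squarely over the end pocket. The tray's far edge runs from (239,157) to (326,157), which I'll check against the tray estimate.

```bash
python3 - <<'E'
from h import *
print(pts('wrist',[(239,157),(326,157)],18))
E
```

```text
[[594.38810257 321.78050966  18.        ]
 [675.73939441 321.73923522  18.        ]]
```

arm_command(
  rows=[
    [[0, 0, 0.2, 0, 0, 0, -1], [0, 0, 0.4, 0, 0, 0, -1], [0, 0, 0.6, 0, 0, 0, -1], [0, 0, 0.72, 0, 0, 0, -1], [0, 0, 0.78, 0, 0, 0, -1], [0, 0, 0.81, 0, 0, 0, -1], [0, 0, 0.83, 0, 0, 0, -1], [0, 0, 0.845, 0, 0, 0, -1], [0, 0, 0.85, 0, 0, 0, -1], [0, 0, 0.85, 0, 0, 0, -1]],
  ],
)

```text
t: 8.42
eef_pos: [634.5, 278.9, 213.3]
tcp_rot: [3.14, -0.0, 1.571]
ft_force: [0.2, -0.5, -1.7]
opening: 0.628
grip_force: 29.5
```

arm_command(
  rows=[
    [[0, 0, 0, 0, 0, 0, -1], [0, 0, 0, 0, 0, 0, 0.6], [0, 0, 0, 0, 0, 0, 0.6], [0, 0, 0, 0, 0, 0, 0.6], [0, 0, 0, 0, 0, 0, 0.6], [0, 0, 0, 0, 0, 0, 0.6]],
  ],
)

```text
t: 8.92
eef_pos: [634.3, 279.0, 212.6]
tcp_rot: [3.141, -0.0, 1.571]
ft_force: [0.9, -0.5, -0.2]
opening: 0.799
grip_force: 0.0
```

arm_command(
  rows=[
    [[0, 0, -0.1, 0, 0, 0, 0.6], [0, 0, -0.3, 0, 0, 0, 0.6], [0, 0, -0.5, 0, 0, 0, 0.6], [0, 0, -0.7, 0, 0, 0, 1], [0, 0, -0.85, 0, 0, 0, 1], [0, 0, -0.85, 0, 0, 0, 1]],
  ],
)

```text
t: 9.42
eef_pos: [634.7, 279.1, 345.4]
tcp_rot: [3.134, -0.003, 1.571]
ft_force: [0.0, 0.8, -0.3]
opening: 0.952
grip_force: 0.0
```

arm_command(
  rows=[
    [[-0.2, -0.02, 0, 0, 0, 0, 1], [-0.45, -0.04, 0, 0, 0, 0, 1], [-0.7, -0.06, 0, 0, 0, 0, 1], [-0.8007, -0.082, 0, 0, 0, 0, 1]],
  ],
)

```text
t: 9.75
eef_pos: [621.7, 155.4, 339.5]
tcp_rot: [-3.141, 0.001, 1.569]
ft_force: [-0.1, -0.6, 0.0]
opening: 0.997
grip_force: 0.0
```

arm_command(
  rows=[
    [[-0.25, -0.02, 0, 0, 0, 0, 1], [-0.5, -0.04, 0, 0, 0, 0, 1], [-0.7, -0.06, 0, 0, 0, 0, 1], [-0.8007, -0.082, 0, 0, 0, 0, 1]],
  ],
)

```text
t: 10.08
eef_pos: [609.5, 35.9, 339.6]
tcp_rot: [-3.141, 0.0, 1.569]
ft_force: [1.0, -0.2, -0.0]
opening: 1.001
grip_force: 0.0
```

arm_command(
  rows=[
    [[-0.25, -0.02, 0, 0, 0, 0, 1], [-0.5, -0.04, 0, 0, 0, 0, 1], [-0.7, -0.06, 0, 0, 0, 0, 1], [-0.8007, -0.082, 0, 0, 0, 0, 1]],
  ],
)

```text
t: 10.42
eef_pos: [597.3, -83.9, 339.6]
tcp_rot: [3.141, 0.0, 1.569]
ft_force: [-0.2, 0.1, -0.5]
opening: 1.006
grip_force: 0.0
```

arm_command(
  rows=[
    [[-0.2, -0.02, 0, 0, 0, 0, 1], [-0.4, -0.04, 0, 0, 0, 0, 1], [-0.6, -0.06, 0, 0, 0, 0, 1], [-0.75, -0.082, 0, 0, 0, 0, 1], [-0.8007, -0.082, 0, 0, 0, 0, 1], [-0.8007, -0.082, 0, 0, 0, 0, 1], [-0.8007, -0.082, 0, 0, 0, 0, 1], [-0.8007, -0.082, 0, 0, 0, 0, 1]],
  ],
)

```text
t: 11.08
eef_pos: [585.4, -200.1, 339.8]
tcp_rot: [-3.141, -0.0, 1.572]
ft_force: [-0.3, 1.0, -0.4]
opening: 1.0
grip_force: 0.0
```

```bash
python3 - <<'E'
from h import *
s=state(); print(s['t'],s['eef_pos'],s['tcp_rot'],s['opening'])
im,d=look('wrist'); cv2.imwrite('pics/w4.png',np.clip(im[:,:,::-1]*1.3,0,255).astype(np.uint8))
E
```

```text
11.0833 [ 585.4143041  -200.11856776  339.7625682 ] [-3.14132768e+00 -4.94285121e-04  1.57194623e+00] 0.9996771223964225
```

View pics/w4.png

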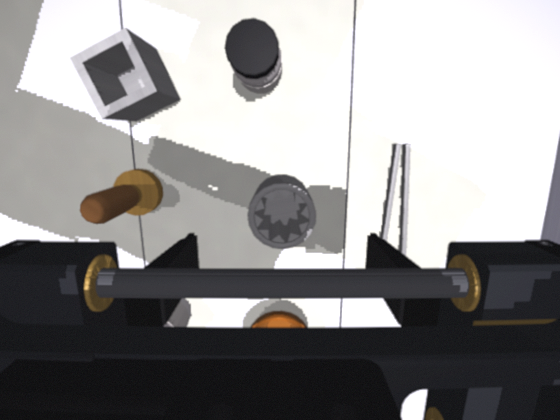

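The star mould is centred between the fingers at (281,216). The square mould's top corners are (125,29), (71,58), (105,119) and (160,88). The tall jar lid is at (253,47) and the stamp handle top at (96,208).

arm_command(
  rows=[
    [[0, 0, 0.25, 0, 0, 0, 1], [0, 0, 0.5, 0, 0, 0, 1], [0, 0, 0.65, 0, 0, 0, 1], [0, 0, 0.75, 0, 0, 0, 1], [0, 0, 0.82, 0, 0, 0, 1], [0, 0, 0.853, 0, 0, 0, 1], [0, 0, 0.853, 0, 0, 0, 1], [0, 0, 0.853, 0, 0, 0, 1]],
  ],
)

```text
t: 11.8
eef_pos: [585.5, -201.2, 212.7]
tcp_rot: [3.141, 0.0, 1.571]
ft_force: [-0.1, 0.0, 0.3]
opening: 1.002
grip_force: 0.0
```

arm_command(
  rows=[
    [[0, 0, 0, 0, 0, 0, -1], [0, 0, 0, 0, 0, 0, -1], [0, 0, 0, 0, 0, 0, -1], [0, 0, 0, 0, 0, 0, -1], [0, 0, 0, 0, 0, 0, -1], [0, 0, 0, 0, 0, 0, -1], [0, 0, 0, 0, 0, 0, -1], [0, 0, 0, 0, 0, 0, -1], [0, 0, 0, 0, 0, 0, -1]],
  ],
)

```text
t: 12.55
eef_pos: [585.1, -201.5, 212.1]
tcp_rot: [3.142, -0.0, 1.571]
ft_force: [-1.1, -0.6, 3.3]
opening: 0.612
grip_force: 30.0
```

arm_command(
  rows=[
    [[0, 0, -0.1, 0, 0, 0, -1], [0, 0, -0.25, 0, 0, 0, -1], [0, 0, -0.45, 0, 0, 0, -1], [0, 0, -0.65, 0, 0, 0, -1], [0, 0, -0.8, 0, 0, 0, -1], [0, 0, -0.853, 0, 0, 0, -1], [0, 0, -0.853, 0, 0, 0, -1]],
  ],
)

```text
t: 13.13
eef_pos: [585.2, -201.5, 341.1]
tcp_rot: [3.139, 0.001, 1.571]
ft_force: [0.9, -0.7, -4.3]
opening: 0.608
grip_force: 30.0
```

```bash
python3 - <<'E'
from h import *
print(pts('wrist',[(281,216),(125,29),(71,58),(105,119),(160,88)],62).round(1).tolist(),pts('wrist',[(253,47),(96,208)],90).round(1))
print(state()['opening'],state()['grip_force'],state()['ft_force'])
E
```

```text
[[584.5, -201.8, 62.0], [468.0, -57.9, 62.0], [423.8, -77.3, 62.0], [445.7, -123.0, 62.0], [491.5, -100.4, 62.0]] [[ 565.9  -78.5   90. ]
 [ 446.  -188.6   90. ]]
0.6081775156222181 29.99918594956398 [ 0.94679147 -0.6721413  -4.30089155]
```

arm_command(
  rows=[
    [[0.1, 0.02, 0, 0, 0, 0, -1], [0.25, 0.04, 0, 0, 0, 0, -1], [0.45, 0.06, 0, 0, 0, 0, -1], [0.67, 0.08, 0, 0, 0, 0, -1], [0.886, 0.108, 0, 0, 0, 0, -1]],
  ],
)

```text
t: 13.55
eef_pos: [601.0, -66.9, 337.4]
tcp_rot: [-3.138, -0.001, 1.57]
ft_force: [-0.0, 1.0, -5.1]
opening: 0.61
grip_force: 30.0
```

arm_command(
  rows=[
    [[0.22, 0.02, 0, 0, 0, 0, -1], [0.44, 0.04, 0, 0, 0, 0, -1], [0.66, 0.06, 0, 0, 0, 0, -1], [0.886, 0.108, 0, 0, 0, 0, -1]],
  ],
)

```text
t: 13.88
eef_pos: [616.8, 66.4, 337.4]
tcp_rot: [-3.137, -0.0, 1.571]
ft_force: [0.7, -0.7, -5.0]
opening: 0.612
grip_force: 30.0
```

arm_command(
  rows=[
    [[0.2, 0.02, 0, 0, 0, 0, -1], [0.4, 0.05, 0, 0, 0, 0, -1], [0.58, 0.08, 0, 0, 0, 0, -1], [0.72, 0.1, 0, 0, 0, 0, -1], [0.82, 0.108, 0, 0, 0, 0, -1], [0.886, 0.108, 0, 0, 0, 0, -1], [0.886, 0.108, 0, 0, 0, 0, -1], [0.886, 0.108, 0, 0, 0, 0, -1], [0.886, 0.108, 0, 0, 0, 0, -1]],
  ],
)

```text
t: 14.63
eef_pos: [633.7, 196.2, 339.5]
tcp_rot: [-3.141, 0.0, 1.57]
ft_force: [0.1, -0.2, -5.1]
opening: 0.61
grip_force: 30.0
```

arm_command(
  rows=[
    [[0, 0, 0.2, 0, 0, 0, -1], [0, 0, 0.4, 0, 0, 0, -1], [0, 0, 0.56, 0, 0, 0, -1], [0, 0, 0.68, 0, 0, 0, -1], [0, 0, 0.75, 0, 0, 0, -1], [0, 0, 0.78, 0, 0, 0, -1], [0, 0, 0.8, 0, 0, 0, -1], [0, 0, 0.815, 0, 0, 0, -1], [0, 0, 0.823, 0, 0, 0, -1], [0, 0, 0.823, 0, 0, 0, -1]],
  ],
)

```text
t: 15.47
eef_pos: [633.8, 197.2, 217.2]
tcp_rot: [3.14, -0.0, 1.571]
ft_force: [0.1, 0.2, -4.8]
opening: 0.609
grip_force: 30.0
```

arm_command(
  rows=[
    [[0, 0, 0, 0, 0, 0, -1], [0, 0, 0, 0, 0, 0, -1], [0, 0, 0, 0, 0, 0, 0.6], [0, 0, 0, 0, 0, 0, 0.6], [0, 0, 0, 0, 0, 0, 0.6], [0, 0, 0, 0, 0, 0, 0.6], [0, 0, 0, 0, 0, 0, 0.6]],
  ],
)

```text
t: 16.05
eef_pos: [633.8, 197.2, 216.8]
tcp_rot: [3.141, -0.0, 1.571]
ft_force: [-0.2, -0.3, -0.6]
opening: 0.799
grip_force: 0.0
```

arm_command(
  rows=[
    [[0, 0, -0.1, 0, 0, 0, 0.6], [0, 0, -0.3, 0, 0, 0, 0.6], [0, 0, -0.5, 0, 0, 0, 0.6], [0, 0, -0.7, 0, 0, 0, 0.6], [0, 0, -0.823, 0, 0, 0, 0], [0, 0, -0.823, 0, 0, 0, 0]],
  ],
)

```text
t: 16.55
eef_pos: [634.1, 197.3, 344.6]
tcp_rot: [3.135, -0.002, 1.571]
ft_force: [0.2, 0.7, 0.3]
opening: 0.706
grip_force: 0.0
```

arm_command(
  rows=[
    [[-0.22, -0.11, 0, 0, 0, 0, 0], [-0.44, -0.22, 0, 0, 0, 0, 0], [-0.66, -0.33, 0, 0, 0, 0, 0], [-0.86, -0.426, 0, 0, 0, 0, 0]],
  ],
)

```text
t: 16.88
eef_pos: [568.5, 66.9, 339.2]
tcp_rot: [-3.141, 0.0, 1.571]
ft_force: [0.5, -0.1, 1.0]
opening: 0.511
grip_force: 0.0
```

arm_command(
  rows=[
    [[-0.22, -0.11, 0, 0, 0, 0, 0], [-0.44, -0.22, 0, 0, 0, 0, 0], [-0.66, -0.33, 0, 0, 0, 0, 0], [-0.86, -0.426, 0, 0, 0, 0, 0]],
  ],
)

```text
t: 17.22
eef_pos: [504.6, -62.2, 339.4]
tcp_rot: [-3.141, -0.0, 1.571]
ft_force: [0.9, 0.1, 0.3]
opening: 0.502
grip_force: 0.0
```

arm_command(
  rows=[
    [[-0.22, -0.11, 0, 0, 0, 0, 0], [-0.44, -0.22, 0, 0, 0, 0, 0], [-0.66, -0.33, 0, 0, 0, 0, 0], [-0.8, -0.4, 0, 0, 0, 0, 0], [-0.86, -0.426, 0, 0, 0, 0, 0], [-0.86, -0.426, 0, 0, 0, 0, 0], [-0.86, -0.426, 0, 0, 0, 0, 0], [-0.86, -0.426, 0, 0, 0, 0, 0]],
  ],
)

```text
t: 17.88
eef_pos: [442.5, -188.9, 339.7]
tcp_rot: [-3.141, -0.0, 1.572]
ft_force: [0.2, 0.8, -0.0]
opening: 0.498
grip_force: 0.0
```

```bash
python3 - <<'E'
from h import *
s=state(); print(s['t'],s['eef_pos'],s['tcp_rot'],s['opening'])
im,d=look('wrist'); cv2.imwrite('pics/w5.png',np.clip(im[:,:,::-1]*1.3,0,255).astype(np.uint8))
E
```

```text
17.8833 [ 442.50065981 -188.92607639  339.7050203 ] [-3.14141421e+00 -3.80759465e-04  1.57166883e+00] 0.4981959650591763
```

View pics/w5.png

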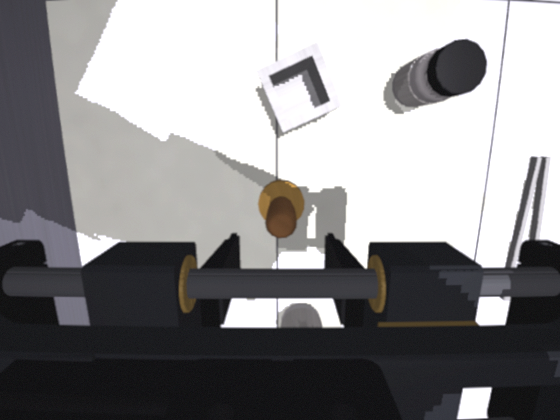

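The stamp handle is centred between the half-open fingers at (281,225). The bottle, at (300,318), is well clear.

arm_command(
  rows=[
    [[0, 0, 0.2, 0, 0, 0, 0], [0, 0, 0.4, 0, 0, 0, 0], [0, 0, 0.55, 0, 0, 0, 0], [0, 0, 0.65, 0, 0, 0, 0], [0, 0, 0.686, 0, 0, 0, 0], [0, 0, 0.686, 0, 0, 0, 0], [0, 0, 0.686, 0, 0, 0, 0], [0, 0, 0.686, 0, 0, 0, 0]],
  ],
)

```text
t: 18.6
eef_pos: [442.4, -189.6, 237.9]
tcp_rot: [3.14, 0.001, 1.572]
ft_force: [-0.5, 0.0, -0.1]
opening: 0.502
grip_force: 0.0
```

arm_command(
  rows=[
    [[0, 0, 0, 0, 0, 0, -1], [0, 0, 0, 0, 0, 0, -1], [0, 0, 0, 0, 0, 0, -1], [0, 0, 0, 0, 0, 0, -1], [0, 0, 0, 0, 0, 0, -1], [0, 0, 0, 0, 0, 0, -1], [0, 0, 0, 0, 0, 0, -1], [0, 0, 0, 0, 0, 0, -1]],
  ],
)

```text
t: 19.27
eef_pos: [441.9, -189.8, 237.3]
tcp_rot: [-3.141, -0.0, 1.571]
ft_force: [-2.6, -0.1, 6.2]
opening: 0.254
grip_force: 30.0
```

arm_command(
  rows=[
    [[0, 0, -0.1, 0, 0, 0, -1], [0, 0, -0.25, 0, 0, 0, -1], [0, 0, -0.45, 0, 0, 0, -1], [0, 0, -0.6, 0, 0, 0, -1], [0, 0, -0.686, 0, 0, 0, -1], [0, 0, -0.686, 0, 0, 0, -1], [0, 0, -0.686, 0, 0, 0, -1]],
  ],
)

```text
t: 19.85
eef_pos: [441.9, -189.7, 339.8]
tcp_rot: [3.141, 0.0, 1.571]
ft_force: [-0.8, 0.1, -2.8]
opening: 0.251
grip_force: 30.0
```

arm_command(
  rows=[
    [[0.1, 0.06, 0, 0, 0, 0, -1], [0.25, 0.15, 0, 0, 0, 0, -1], [0.45, 0.28, 0, 0, 0, 0, -1], [0.678, 0.424, 0, 0, 0, 0, -1]],
  ],
)

```text
t: 20.18
eef_pos: [505.9, -87.6, 338.2]
tcp_rot: [-3.139, -0.001, 1.569]
ft_force: [1.3, -0.8, -2.0]
opening: 0.255
grip_force: 30.0
```

arm_command(
  rows=[
    [[0.22, 0.13, 0, 0, 0, 0, -1], [0.44, 0.27, 0, 0, 0, 0, -1], [0.678, 0.424, 0, 0, 0, 0, -1]],
  ],
)

```text
t: 20.43
eef_pos: [569.2, 14.6, 338.0]
tcp_rot: [-3.139, -0.0, 1.571]
ft_force: [1.2, -0.8, -2.2]
opening: 0.253
grip_force: 30.0
```

arm_command(
  rows=[
    [[0.2, 0.12, 0, 0, 0, 0, -1], [0.4, 0.25, 0, 0, 0, 0, -1], [0.55, 0.34, 0, 0, 0, 0, -1], [0.64, 0.4, 0, 0, 0, 0, -1], [0.678, 0.424, 0, 0, 0, 0, -1], [0.678, 0.424, 0, 0, 0, 0, -1], [0.678, 0.424, 0, 0, 0, 0, -1], [0.678, 0.424, 0, 0, 0, 0, -1]],
  ],
)

```text
t: 21.1
eef_pos: [631.9, 113.5, 339.3]
tcp_rot: [-3.14, 0.0, 1.57]
ft_force: [-0.5, 0.3, -2.4]
opening: 0.25
grip_force: 30.0
```

arm_command(
  rows=[
    [[0, 0, 0.15, 0, 0, 0, -1], [0, 0, 0.3, 0, 0, 0, -1], [0, 0, 0.43, 0, 0, 0, -1], [0, 0, 0.53, 0, 0, 0, -1], [0, 0, 0.59, 0, 0, 0, -1], [0, 0, 0.62, 0, 0, 0, -1], [0, 0, 0.64, 0, 0, 0, -1], [0, 0, 0.65, 0, 0, 0, -1], [0, 0, 0.656, 0, 0, 0, -1], [0, 0, 0.656, 0, 0, 0, -1]],
  ],
)

```text
t: 21.93
eef_pos: [632.4, 114.5, 242.1]
tcp_rot: [3.141, -0.0, 1.571]
ft_force: [-0.1, -0.2, -2.8]
opening: 0.251
grip_force: 30.0
```

arm_command(
  rows=[
    [[0, 0, 0, 0, 0, 0, -1], [0, 0, 0, 0, 0, 0, -1], [0, 0, 0, 0, 0, 0, 0], [0, 0, 0, 0, 0, 0, 0], [0, 0, 0, 0, 0, 0, 0], [0, 0, 0, 0, 0, 0, 0], [0, 0, 0, 0, 0, 0, 0]],
  ],
)

```text
t: 22.52
eef_pos: [632.4, 114.6, 241.7]
tcp_rot: [3.141, -0.0, 1.571]
ft_force: [0.0, -0.1, 0.5]
opening: 0.486
grip_force: 0.0
```

arm_command(
  rows=[
    [[0, 0, -0.1, 0, 0, 0, 0], [0, 0, -0.3, 0, 0, 0, 0], [0, 0, -0.5, 0, 0, 0, 0], [0, 0, -0.656, 0, 0, 0, 0.4], [0, 0, -0.656, 0, 0, 0, 0.4]],
  ],
)

```text
t: 22.93
eef_pos: [632.8, 114.7, 345.0]
tcp_rot: [3.134, -0.001, 1.571]
ft_force: [-0.2, 0.8, 0.4]
opening: 0.587
grip_force: 0.0
```

arm_command(
  rows=[
    [[-0.22, -0.08, 0, 0, 0, 0, 0.4], [-0.44, -0.15, 0, 0, 0, 0, 0.4], [-0.644, -0.2243, 0, 0, 0, 0, 0.4]],
  ],
)

```text
t: 23.18
eef_pos: [598.0, 17.1, 339.6]
tcp_rot: [-3.141, 0.0, 1.572]
ft_force: [0.5, -0.6, -0.5]
opening: 0.699
grip_force: 0.0
```

arm_command(
  rows=[
    [[-0.22, -0.08, 0, 0, 0, 0, 0.4], [-0.44, -0.15, 0, 0, 0, 0, 0.4], [-0.6, -0.21, 0, 0, 0, 0, 0.4], [-0.644, -0.2243, 0, 0, 0, 0, 0.4], [-0.644, -0.2243, 0, 0, 0, 0, 0.4], [-0.644, -0.2243, 0, 0, 0, 0, 0.4], [-0.644, -0.2243, 0, 0, 0, 0, 0.4], [-0.644, -0.2243, 0, 0, 0, 0, 0.4]],
  ],
)

```text
t: 23.85
eef_pos: [565.5, -77.4, 339.8]
tcp_rot: [3.142, -0.0, 1.572]
ft_force: [1.0, -0.1, -0.1]
opening: 0.701
grip_force: 0.0
```

```bash
python3 - <<'E'
from h import *
s=state(); print(s['t'],s['eef_pos'],s['tcp_rot'],s['opening'])
im,d=look('wrist'); cv2.imwrite('pics/w6.png',np.clip(im[:,:,::-1]*1.3,0,255).astype(np.uint8))
E
```

```text
23.85 [565.46727375 -77.43263096 339.7808435 ] [ 3.14154305e+00 -1.86942365e-04  1.57240635e+00] 0.7014579245079798
```

View pics/w6.png

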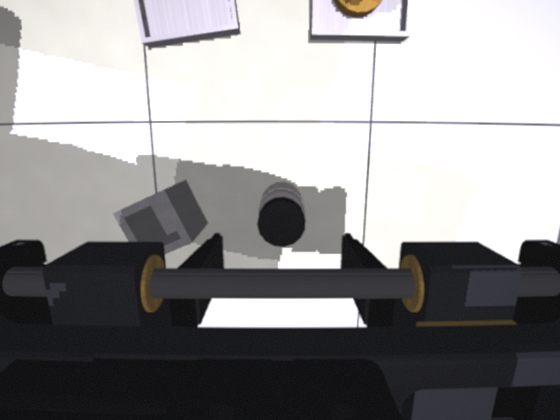

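The tall jar lid is centred between the fingers at (282,222), and the stamp's foot shows inside tray_three's near pocket at (357,5).

arm_command(
  rows=[
    [[0, 0, 0.2, 0, 0, 0, 0.4], [0, 0, 0.4, 0, 0, 0, 0.4], [0, 0, 0.58, 0, 0, 0, 0.4], [0, 0, 0.7, 0, 0, 0, 0.4], [0, 0, 0.76, 0, 0, 0, 0.4], [0, 0, 0.76, 0, 0, 0, 0.4], [0, 0, 0.76, 0, 0, 0, 0.4], [0, 0, 0.76, 0, 0, 0, 0.4]],
  ],
)

```text
t: 24.57
eef_pos: [565.5, -78.4, 227.1]
tcp_rot: [3.14, 0.0, 1.571]
ft_force: [-0.5, -0.6, 0.2]
opening: 0.701
grip_force: 0.0
```

arm_command(
  rows=[
    [[0, 0, 0, 0, 0, 0, -1], [0, 0, 0, 0, 0, 0, -1], [0, 0, 0, 0, 0, 0, -1], [0, 0, 0, 0, 0, 0, -1], [0, 0, 0, 0, 0, 0, -1], [0, 0, 0, 0, 0, 0, -1], [0, 0, 0, 0, 0, 0, -1], [0, 0, 0, 0, 0, 0, -1]],
  ],
)

```text
t: 25.23
eef_pos: [565.1, -78.6, 226.2]
tcp_rot: [3.141, -0.0, 1.571]
ft_force: [-1.5, 0.4, 5.2]
opening: 0.416
grip_force: 30.0
```

arm_command(
  rows=[
    [[0, 0, -0.1, 0, 0, 0, -1], [0, 0, -0.25, 0, 0, 0, -1], [0, 0, -0.45, 0, 0, 0, -1], [0, 0, -0.65, 0, 0, 0, -1], [0, 0, -0.76, 0, 0, 0, -1], [0, 0, -0.76, 0, 0, 0, -1], [0, 0, -0.76, 0, 0, 0, -1]],
  ],
)

```text
t: 25.82
eef_pos: [564.9, -78.6, 339.9]
tcp_rot: [3.141, 0.0, 1.571]
ft_force: [0.4, 0.2, -2.4]
opening: 0.412
grip_force: 30.0
```

arm_command(
  rows=[
    [[0.1, -0.04, 0, 0, 0, 0, -1], [0.25, -0.1, 0, 0, 0, 0, -1], [0.45, -0.16, 0, 0, 0, 0, -1], [0.67, -0.24, 0, 0, 0, 0, -1], [0.913, -0.325, 0, 0, 0, 0, -1]],
  ],
)

```text
t: 26.23
eef_pos: [515.2, 59.5, 338.1]
tcp_rot: [-3.139, -0.0, 1.57]
ft_force: [0.7, -0.1, -1.3]
opening: 0.414
grip_force: 30.0
```

arm_command(
  rows=[
    [[0.2, -0.08, 0, 0, 0, 0, -1], [0.42, -0.16, 0, 0, 0, 0, -1], [0.6, -0.22, 0, 0, 0, 0, -1], [0.76, -0.28, 0, 0, 0, 0, -1], [0.86, -0.31, 0, 0, 0, 0, -1], [0.913, -0.325, 0, 0, 0, 0, -1], [0.913, -0.325, 0, 0, 0, 0, -1], [0.913, -0.325, 0, 0, 0, 0, -1], [0.913, -0.325, 0, 0, 0, 0, -1]],
  ],
)

```text
t: 26.98
eef_pos: [467.7, 194.6, 339.4]
tcp_rot: [-3.141, 0.0, 1.57]
ft_force: [0.5, 0.7, -1.5]
opening: 0.411
grip_force: 30.0
```

arm_command(
  rows=[
    [[0, 0, 0.15, 0, 0, 0, -1], [0, 0, 0.32, 0, 0, 0, -1], [0, 0, 0.47, 0, 0, 0, -1], [0, 0, 0.58, 0, 0, 0, -1], [0, 0, 0.65, 0, 0, 0, -1], [0, 0, 0.69, 0, 0, 0, -1], [0, 0, 0.71, 0, 0, 0, -1], [0, 0, 0.725, 0, 0, 0, -1], [0, 0, 0.73, 0, 0, 0, -1], [0, 0, 0.73, 0, 0, 0, -1]],
  ],
)

```text
t: 27.82
eef_pos: [467.7, 195.1, 230.9]
tcp_rot: [3.141, -0.0, 1.571]
ft_force: [0.1, -0.2, -1.4]
opening: 0.412
grip_force: 30.0
```

arm_command(
  rows=[
    [[0, 0, 0, 0, 0, 0, -1], [0, 0, 0, 0, 0, 0, -1], [0, 0, 0, 0, 0, 0, 0.4], [0, 0, 0, 0, 0, 0, 0.4], [0, 0, 0, 0, 0, 0, 0.4], [0, 0, 0, 0, 0, 0, 0.4], [0, 0, 0, 0, 0, 0, 0.4]],
  ],
)

```text
t: 28.4
eef_pos: [467.6, 195.3, 230.5]
tcp_rot: [3.141, -0.0, 1.571]
ft_force: [0.2, 0.0, -0.4]
opening: 0.683
grip_force: 0.0
```

arm_command(
  rows=[
    [[0, 0, -0.1, 0, 0, 0, 0.4], [0, 0, -0.3, 0, 0, 0, 0.4], [0, 0, -0.5, 0, 0, 0, 0.4], [0, 0, -0.73, 0, 0, 0, 0.4], [0, 0, -0.73, 0, 0, 0, 0.7]],
  ],
)

```text
t: 28.82
eef_pos: [468.1, 195.5, 345.2]
tcp_rot: [3.134, -0.002, 1.571]
ft_force: [0.4, -0.5, 0.9]
opening: 0.731
grip_force: 0.0
```

arm_command(
  rows=[
    [[-0.25, -0.01, 0, 0, 0, 0, 0.7], [-0.5, -0.02, 0, 0, 0, 0, 0.7], [-0.75, -0.03, 0, 0, 0, 0, 0.7], [-0.95, -0.038, 0, 0, 0, 0, 0.7]],
  ],
)

```text
t: 29.15
eef_pos: [461.4, 51.0, 339.8]
tcp_rot: [3.142, 0.0, 1.571]
ft_force: [0.6, -0.2, -0.4]
opening: 0.849
grip_force: 0.0
```

arm_command(
  rows=[
    [[-0.25, -0.01, 0, 0, 0, -0.015, 0.7], [-0.5, -0.02, 0, 0, 0, -0.03, 0.7], [-0.7, -0.03, 0, 0, 0, -0.045, 0.7], [-0.85, -0.035, 0, 0, 0, -0.06, 0.7], [-0.95, -0.038, 0, 0, 0, -0.0694, 0.7], [-0.95, -0.038, 0, 0, 0, -0.0694, 0.7], [-0.95, -0.038, 0, 0, 0, -0.0694, 0.7], [-0.95, -0.038, 0, 0, 0, -0.0694, 0.7]],
  ],
)

```text
t: 29.82
eef_pos: [456.1, -89.2, 339.7]
tcp_rot: [-3.141, -0.0, 2.005]
ft_force: [0.1, -0.7, 0.7]
opening: 0.849
grip_force: 0.0
```

```bash
python3 - <<'E'
from h import *
s=state(); print(s['t'],s['eef_pos'],s['tcp_rot'],s['opening'])
im,d=look('wrist'); cv2.imwrite('pics/w7.png',np.clip(im[:,:,::-1]*1.3,0,255).astype(np.uint8))
E
```

```text
29.8167 [456.11199565 -89.2019126  339.71131139] [-3.14143716e+00 -4.39525468e-04  2.00519920e+00] 0.8493148538000681
```

View pics/w7.png

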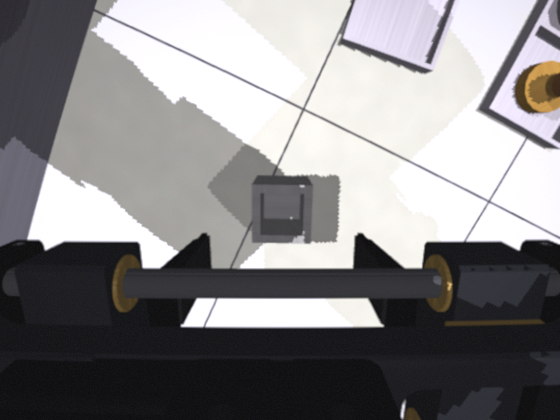

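The square mould, at (282,212), is centred and square to the fingers.

arm_command(
  rows=[
    [[0, 0, 0.25, 0, 0, 0, 0.7], [0, 0, 0.5, 0, 0, 0, 0.7], [0, 0, 0.65, 0, 0, 0, 0.7], [0, 0, 0.75, 0, 0, 0, 0.7], [0, 0, 0.82, 0, 0, 0, 0.7], [0, 0, 0.853, 0, 0, 0, 0.7], [0, 0, 0.853, 0, 0, 0, 0.7], [0, 0, 0.853, 0, 0, 0, 0.7]],
  ],
)

```text
t: 30.53
eef_pos: [456.4, -89.2, 212.3]
tcp_rot: [3.141, 0.0, 2.007]
ft_force: [0.8, -0.6, -0.5]
opening: 0.853
grip_force: 0.0
```

arm_command(
  rows=[
    [[0, 0, 0, 0, 0, 0, -1], [0, 0, 0, 0, 0, 0, -1], [0, 0, 0, 0, 0, 0, -1], [0, 0, 0, 0, 0, 0, -1], [0, 0, 0, 0, 0, 0, -1], [0, 0, 0, 0, 0, 0, -1], [0, 0, 0, 0, 0, 0, -1], [0, 0, 0, 0, 0, 0, -1], [0, 0, 0, 0, 0, 0, -1]],
  ],
)

```text
t: 31.28
eef_pos: [456.2, -89.7, 212.2]
tcp_rot: [3.141, 0.0, 2.007]
ft_force: [-1.6, -0.1, 6.2]
opening: 0.526
grip_force: 29.9
```

arm_command(
  rows=[
    [[0, 0, -0.1, 0, 0, 0, -1], [0, 0, -0.25, 0, 0, 0, -1], [0, 0, -0.45, 0, 0, 0.01, -1], [0, 0, -0.65, 0, 0, 0.025, -1], [0, 0, -0.8, 0, 0, 0.04, -1], [0, 0, -0.853, 0, 0, 0.055, -1], [0, 0, -0.853, 0, 0, 0.0694, -1], [0, 0, -0.853, 0, 0, 0.0694, -1], [0, 0, -0.853, 0, 0, 0.0694, -1]],
  ],
)

```text
t: 32.03
eef_pos: [455.9, -89.7, 339.4]
tcp_rot: [-3.14, -0.001, 1.574]
ft_force: [0.1, -0.4, -6.3]
opening: 0.525
grip_force: 29.8
```

arm_command(
  rows=[
    [[0.1, 0.01, 0, 0, 0, 0, -1], [0.25, 0.02, 0, 0, 0, 0, -1], [0.45, 0.05, 0, 0, 0, 0, -1], [0.677, 0.072, 0, 0, 0, 0, -1]],
  ],
)

```text
t: 32.37
eef_pos: [467.1, 12.3, 339.1]
tcp_rot: [-3.14, -0.0, 1.572]
ft_force: [1.4, 0.4, -5.7]
opening: 0.524
grip_force: 29.8
```

arm_command(
  rows=[
    [[0.2, 0.02, 0, 0, 0, -0.005, -1], [0.38, 0.04, 0, 0, 0, -0.01, -1], [0.53, 0.06, 0, 0, 0, -0.015, -1], [0.63, 0.072, 0, 0, 0, -0.0199, -1], [0.677, 0.072, 0, 0, 0, -0.0199, -1], [0.677, 0.072, 0, 0, 0, -0.0199, -1], [0.677, 0.072, 0, 0, 0, -0.0199, -1], [0.677, 0.072, 0, 0, 0, -0.0199, -1]],
  ],
)

```text
t: 33.03
eef_pos: [477.7, 112.6, 339.6]
tcp_rot: [-3.141, 0.0, 1.696]
ft_force: [-0.1, 0.5, -5.4]
opening: 0.529
grip_force: 29.8
```

arm_command(
  rows=[
    [[0, 0, 0.2, 0, 0, 0, -1], [0, 0, 0.4, 0, 0, 0, -1], [0, 0, 0.56, 0, 0, 0, -1], [0, 0, 0.68, 0, 0, 0, -1], [0, 0, 0.75, 0, 0, 0, -1], [0, 0, 0.78, 0, 0, 0, -1], [0, 0, 0.8, 0, 0, 0, -1], [0, 0, 0.815, 0, 0, 0, -1], [0, 0, 0.823, 0, 0, 0, -1], [0, 0, 0.823, 0, 0, 0, -1]],
  ],
)

```text
t: 33.87
eef_pos: [477.9, 113.2, 216.9]
tcp_rot: [3.141, -0.0, 1.696]
ft_force: [-0.8, -0.7, -5.8]
opening: 0.529
grip_force: 29.8
```

arm_command(
  rows=[
    [[0, 0, 0, 0, 0, 0, -1], [0, 0, 0, 0, 0, 0, -1], [0, 0, 0, 0, 0, 0, 0.5], [0, 0, 0, 0, 0, 0, 0.5], [0, 0, 0, 0, 0, 0, 0.5], [0, 0, 0, 0, 0, 0, 0.5], [0, 0, 0, 0, 0, 0, 0.5]],
  ],
)

```text
t: 34.45
eef_pos: [477.8, 113.4, 216.6]
tcp_rot: [3.141, -0.0, 1.696]
ft_force: [0.5, 0.4, 0.5]
opening: 0.744
grip_force: 0.0
```

arm_command(
  rows=[
    [[0, 0, -0.1, 0, 0, 0, 0.5], [0, 0, -0.3, 0, 0, 0, 0.5], [0, 0, -0.5, 0, 0, 0, 0.5], [0, 0, -0.7, 0, 0, 0, 0.5], [0, 0, -0.9, 0, 0, 0, 0.5], [0, 0, -0.9, 0, 0, 0, 0.5]],
  ],
)

```text
t: 34.95
eef_pos: [478.2, 113.5, 356.4]
tcp_rot: [3.134, 0.0, 1.696]
ft_force: [1.5, -0.8, 0.3]
opening: 0.75
grip_force: 0.0
```

arm_command(
  rows=[
    [[-0.2, 0, -0.1, 0, 0, 0, 0.5], [-0.4, 0, -0.2, 0, 0, 0, 0.5], [-0.6, 0, -0.3, 0, 0, 0, 0.5], [-0.8, 0, -0.4, 0, 0, 0, 0.5], [-1, 0, -0.4, 0, 0, 0, 0.5], [-1, 0, -0.4, 0, 0, 0, 0.5], [-1, 0, -0.4, 0, 0, 0, 0.5]],
  ],
)

```text
t: 35.53
eef_pos: [496.4, -36.6, 411.0]
tcp_rot: [-3.141, -0.0, 1.693]
ft_force: [-0.2, 0.1, -0.1]
opening: 0.748
grip_force: 0.0
```

```bash
python3 - <<'E'
from h import *
np.set_printoptions(suppress=True,precision=1)
im,d=look('scene'); cv2.imwrite('pics/s2.png',cv2.resize(im[120:350,180:440,::-1],(678,600),interpolation=cv2.INTER_CUBIC)); look('top')
vv,uu=np.mgrid[0:420,0:560]; A=np.c_[uu.ravel(),vv.ravel()]
for c in('top','scene'):
    P=pts(c,A)
    for n,g,h in(('star',(633.6,197),66),('short',(634.3,279),56),('stamp',(632.7,115),94),('tall',(468,196),94),('sq',(478,114),66),('bottle',(463,-324),110),('bowl',(582,-344),45)):
        Q=P[(np.hypot(*(P[:,:2]-g).T)<45)&(abs(P[:,2]-h)<6)]
        if len(Q)>4: r=cv2.minAreaRect(Q[:,:2].astype(np.float32)); print(c,n,len(Q),np.median(Q[:,2]),np.array(r[0]),np.array(r[1]))
        else: print(c,n,len(Q))
E
```

```text
top star 299 64.34706598995956 [633.2 196.4] [56.9 56.4]
top short 453 55.47090048965026 [634.3 278.4] [53.3 51.7]
top stamp 82 92.48240381448318 [631.  113.5] [20.2 19.9]
top tall 244 93.41315973857354 [466.9 196.5] [33.4 36.5]
top sq 272 65.37760760163502 [477.3 114. ] [50.2 50.5]
top bottle 72 108.95502648254865 [ 462.8 -324.1] [18.2 18.5]
top bowl 213 43.45929666996517 [ 581.9 -343.2] [74.2 74.1]
scene star 163 63.88073497649839 [635.8 193.4] [54.3 59. ]
scene short 210 54.808989032146485 [635.  275.1] [52.2 53.8]
scene stamp 49 93.0486529955075 [632.8 111.9] [20.2 18.6]
scene tall 61 93.03104567381547 [475.8 194.5] [20.3 36.1]
scene sq 134 65.49635368408065 [478.3 113.9] [50.3 52.3]
scene bottle 72 109.45976723710191 [ 464.6 -325.9] [19.1 21.1]
scene bowl 222 44.101558863830576 [ 581.6 -345.4] [74.4 76.4]
```

View pics/s2.png

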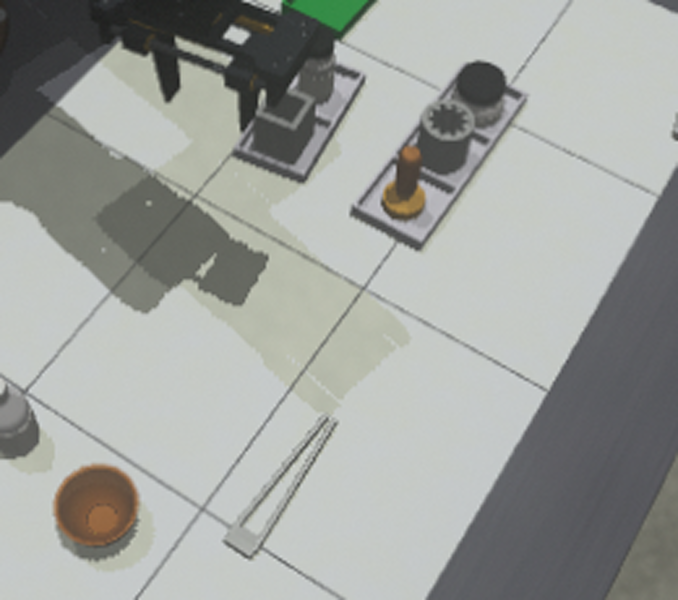

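All five things stand upright in their pockets at the right heights and within 3 mm of where I aimed. The bystanders have not moved, so I'm handing in.

```bash
python3 -c "
from cell import *
print(job_done())"
```

```text
the job is handed in; nothing more can be done
None
```

Both kits are made up and handed in at about 36 s of the 125 s allowed: all five things stand upright in their correct pockets, and the bottle, glass bowl and tweezers were left in place; the hand-in call returned no verdict.

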